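Phone into the telescopic stand, raised to its second stop and held

ROBOT

A 7-joint arm with a two-finger parallel gripper is mounted at the origin on a cart in front of the work surface, level with it; the furniture and walls round the work are solid. World frame = base frame: x ahead of the robot, y to its left, z up, the work surface at z = 0. Lengths are in m, angles in rad, forces in N, time in s.
With the tool pointing down it reaches from about 0.425 to 0.825 m from the base axis. Payload 3.6 kg.
Tool frame: the origin (TCP) lies midway between the tips of the shut fingers; the grasp point (between the pads) lies ctrl.grasp_offset behind it (ctrl.grasp_offset is the distance from the TCP to the grasp point, in m); z points along the fingers, y is the line along which they close (so a half turn about z gives the same grasp; the last joint's range is limited). The gripper opens to 85 mm and grips with 20 to 120 N. Pads are 22 mm wide; open, the fingers measure 114 mm over their backs; the gripper's body (76 mm by 85 mm) begins 54 mm behind the grasp point. The pads swing forward as they close: fully open they stand 13 mm farther back than shut.
Start: joints at [-0.026, 0.615, -0.013, 1.423, 0.008, 1.103, -0.04], TCP at [0.65, 0, 0.231] pointing down, gripper open.
Joint ranges: [-3.12, 3.12], [-0.3, 2.06], [-1.34, 1.32], [0.26, 2.42], [-1.36, 4.5], [0.01, 1.98], [-2.84, 2.84]. Speed limits (rad/s): [2.79, 2.79, 3.14, 3.14, 3.14, 3.14, 3.14].

INTERFACE

Orientations are given as a unit quaternion [x, y, z, w].
In Python, from bench import ctrl gives the robot as it stands. The module is installed in compiled form; this text tells all that it offers.
- The arm moves only by the shell command python3 -m inch 'ROWS' [FORCE]. ROWS is JSON, a list of rows, each a list of 3 entries, a list of its own where there are three numbers: the turn, a rotation vector about the tool's x, y, z in units of 6 degrees (1.0 is 6 degrees), then the shift along the tool's x, y, z in units of 50 mm (1.0 is 50 mm), then the finger opening in mm, from 0 to 85.4. In form: [[[ax, ay, az], [dx, dy, dz], hand], ...]. A call has 1 to 10 rows; each row shifts and turns the commanded pose from where the row before left it, along the tool's axes as they then stand; what a row does not reach is not made up. A row lasts 1/10 s, in which the tool goes at most 50 mm and 8.59 degrees, less where a joint would pass 70% of its speed; a pose out of reach is approached as far as the arm can. A call is refused whole if a number of a shift passes 1 or a number of a turn 1, either way. A call with a gripper value outside its range is refused whole. The fingers move at their own pace and stop on an object; FORCE is the grip in N (left out, the last holds). Time passes only in rows, so rows that do not move let the fingers close. It gives the time, the measured TCP pose, the force, the opening and the grip force at its end, in the units of the state.
- ctrl.observe(): the state, without advancing time (a new reading comes with each control period).
- ctrl.camera(name): name is "scene" or "side" or "wrist"; returns a dict with "img" (384x512x3 uint8, red, green, blue), "range_z" (384x512 float32, m along the optical axis (not along the pixel's ray), 0 where there is no reading), "fov_y" (degrees; the focal length in pixels is half the picture's height over the tangent of half this angle, whatever the lens; pixels are square), "cx", "cy" (the principal point, pixels), "cam_to_world" (4x4, takes a point from camera to world coordinates); the wrist camera has in their place "tool_from_camera" (4x4, takes a point from camera to tool coordinates, whose origin is the TCP and whose axes are the flange's). Camera axes: x right, y down, z forward; pixel columns grow to the right and rows downward; lengths in m; the calibration is good to about 2 mm. A picture is of the moment at which its call begins: read the wrist's pose just before it.
- ctrl.job_done(): hands the job in; it is judged then, once.
Trained networks look in the newest picture that a camera, given by its name, has taken for a name from the list of things; names that differ only in an ending like _2 or _b are one class to them, and where a whole thing is asked for, a point or a joint stands for the part that bears it (a point fixed in the world has none). Each returns a list of dicts, best first, with "confidence" (0 to 1); they miss things now and then, are a little off and sometimes report something else, mostly with a low value. They report only what shows in the picture. A call takes as long as a camera call. They do not tell look-alikes from the thing itself.
- ctrl.boxes_of(name, camera): "bbox" ([left, top, right, bottom] in pixels, round what is visible of it).
- ctrl.landmark_of(name, camera): "position" ([column, row] in pixels: a listed point, or the origin of a listed thing).
The state is a dict: "t": time; "q": joint angles; "dq": joint speeds; "joint_torque": joint torques, N m; "eef_pos": TCP position; "ee_rot": TCP orientation; "wrist_force": force on the tool from outside, world axes, zero at the start; "torque": the same for the moment, N m; "finger_gap": opening from 0.0 (shut) to 1.0 (fully open); "grip_force": force on a finger pad.
Only numpy, scipy, OpenCV 4.12 (cv2) and the standard library are available. Lean on these libraries where they do the work, as an engineer would, in place of code of your own. Each camera call takes 0.05 s, during which the arm holds its last target. There are 200 camera calls.

TASK

Take the phone out of the grooved wooden rest and slide it down into the cradle of the folded telescopic stand, lengthwise and right down to the pocket floor (either face forward), setting it in rather than dropping it, and let go of it. Then squeeze the release button on the stand's grip head and draw the column up past its first stop to the second, fully out, and finish while still holding it up there with the phone seated, because it sinks if let go and I have yet to tighten its clamp. Leave the mug, the salt shaker and the jam jar where they are.

Things in the scene. Friction and masses are not known exactly. Their poses are not given: they have to be found in the camera images.
- phone: Smartphone, rigid slab 146 x 70 x 9 mm, 0.18 kg, aluminium with black screen; starts upright on a long edge in the rest's groove. Origin: middle of the lower long edge. x: through the 9 mm thickness (screen at -x, lenses at +x), y: along the length, z: up; upper edge at z = 70 mm. Fits the cradle either way round.
- rest: Fixed light wooden block 60 x 110 x 25 mm with a groove along its y, 11 mm wide and 15 mm deep, open at both ends. The phone stands in it, lower edge 10 mm above the worktop, 55 mm of it clear above the block. Origin: centre of its underside.
- stand: Telescopic phone stand; round 136 mm base stuck fast to the worktop. Dark outer tube with a knurled clamp collar (40 mm across, top 131 mm high; its thumbscrew at +x is not to be used); two sections draw up out of it. Origin: centre of the base's underside, on the column axis. x: away from the cradle (which is on the -x side), y: towards the button side.
- stand_head: Grey grip head on top of the column, cradle bracketed to it; moves only straight up and down. Block 26 mm in x, 30 in y, 70 tall, from 136 to 206 mm above the worktop when folded, clear on both y sides. Origin: on the column axis at the block's underside; axes as the stand.
- grip (a point): Point on the column axis in the grip block, level with the button's middle (180 mm high when folded); axes as the stand. Black button on the +y face, 15 mm in x, 28 tall, 6 proud: block and button are 36 mm across y, 31 pressed. The -y face is plain with ribs. Fingers squeezing the block across y press the button; keep it squeezed while the column rises.
- cradle (a point): Centre of the floor of the cradle's pocket, 62 mm to the -x side of the column axis, 120 mm high when folded; axes as the stand. Pocket open upward, 152 mm along y, 12 across x. Back plate (+x) 25 mm tall over the floor, front lips and end stops 12 mm, all with lips above that flare outward by 5 mm (ending 33 mm over the floor at the back, 20 elsewhere).
- behind (a point): Point on the floor level of the pocket, midway between the cradle and the grip block, over the bracket that joins them (its top 26 mm over the pocket floor). From the seated phone's back face to the block is 44 mm of free room for a finger. The seated phone's upper edge is 70 mm over the pocket floor, 16 mm below the block's top.
- stand_button (a joint): Release button travel, m: 0 out, 0.005 fully pressed (towards -y of the stand). Spring: 2 N to start, 7 N fully down. Above 0.003 the latch lets go; let go, it springs out again. While folded with the button out, a hook keeps the column shut.
- stand_top (a joint): How far the thin uppermost section is drawn out of the middle one, m: 0 folded, 0.05 at its stop. It moves easily (1 N), so it comes out first; its stop is the column's first stop. It sinks under the weight if let go.
- stand_mid (a joint): How far the middle section is drawn out of the outer tube, m: 0 folded, 0.05 at its stop. Stiffer (5 N besides the weight), it follows once the first stop is reached; its stop is the column's second stop, the head then 100 mm above its folded height. It is a rigid stop.
- mug: White spotted mug, 82 mm across and 91 mm tall, bystander. Origin: centre of its underside.
- salt: Salt shaker, 44 mm across and 90 mm tall, bystander. Origin: centre of its underside.
- jam: Jam jar, 64 mm across and 88 mm tall, bystander. Origin: centre of its underside.
Things that resemble listed ones, but are neither listed nor needed, are in the scene too. Several things have the shape of the phone; the one meant has the colours described above.

How it is judged:
On the way, in this order (a step that is already met when the one before it is completed fails the run):
1. the phone is seated in the cradle and let go, the stand still folded (x of phone in the frame of cradle between -0.006 and 0.006 m and y of phone in the frame of cradle between -0.007 and 0.007 m and z of phone in the frame of cradle between -0.004 and 0.005 m and angle between phone's own z axis and vertical below 0.25 rad and angle between the y axis of phone and the y axis of cradle, either way round below 0.15 rad and contact force between the fingers and phone below 0.1 N and value of joint each of stand_top, stand_mid below 0.004 m), for 0.2 s.
2. with the button squeezed, the column has been drawn to its first stop (value of joint stand_top above 0.045 m and value of joint stand_button above 0.003 m), for 0.05 s.
At the end, for the whole second after the job is handed in: Both sections drawn out to within 5 mm of their stops, held by the fingers on the grip head (over 3 N); phone untouched, still and seated in the cradle: lower edge within 5 mm of the floor, centred within 6 mm across and 7 mm along, upright within 0.25 rad (x of phone in the frame of cradle between -0.006 and 0.006 m and y of phone in the frame of cradle between -0.007 and 0.007 m and z of phone in the frame of cradle between -0.004 and 0.005 m and angle between phone's own z axis and vertical below 0.25 rad and angle between the y axis of phone and the y axis of cradle, either way round below 0.15 rad and value of joint each of stand_top, stand_mid above 0.045 m and contact force between the fingers and stand_head above 3 N and contact force between the fingers and phone below 0.1 N and linear speed of phone below 0.03 m/s); the arm keeps its last pose, push and grip.
It fails at once if the phone is dropped (moves faster than 0.6 m/s out of the fingers) (contact force between the fingers and phone below 0.1 N and linear speed of phone above 0.6 m/s).
It fails at once if the mug is disturbed (moved more than 30 mm) (distance of mug from where it was at the start of the episode above 0.03 m).
It fails at once if the salt shaker is disturbed (moved more than 30 mm) (distance of salt from where it was at the start of the episode above 0.03 m).
It fails at once if the jam jar is disturbed (moved more than 30 mm) (distance of jam from where it was at the start of the episode above 0.03 m).
It also fails if it takes over 69 s, if anything falls off the work surface, if the arm or the gripper's body presses on something with over 40 N, if the wrist force passes 120 N, or if a joint passes its speed limit or range.

## Working session

There is one attempt and no reset: what is moved stays moved. The work goes in short steps, Python scripts to look and compute and a shell command to move; the robot and the scene stay as the last step left them, time stands still between calls to the robot, and variables do not carry over. Pictures are saved under pics/ and viewed, at most 10 in all, crops included, and the job is handed in when it is done.

```bash
mkdir -p pics; cat > h.py <<'E'
import numpy as np, cv2
from bench import ctrl
from scipy.spatial.transform import Rotation as R
def cam(n):
    o=ctrl.observe(); c=ctrl.camera(n); c['f']=c['img'].shape[0]/2/np.tan(np.radians(c['fov_y']/2))
    if n=='wrist':
        T=np.eye(4); T[:3,:3]=R.from_quat(o['ee_rot']).as_matrix(); T[:3,3]=o['eef_pos']; c['cam_to_world']=T@c['tool_from_camera']
    return c
def cloud(c):
    z=c['range_z']; v,u=np.mgrid[:z.shape[0],:z.shape[1]]
    P=np.stack([(u-c['cx'])/c['f']*z,(v-c['cy'])/c['f']*z,z,np.ones_like(z)],-1)@c['cam_to_world'].T
    P=P[...,:3]; P[z==0]=np.nan; return P
def save(c,n): cv2.imwrite(f'pics/{n}.png',c['img'][:,:,::-1])
E
python3 - <<'E'
from h import *
ims=[]
for n in ['scene','side']:
    c=cam(n); P=cloud(c); np.savez(n,P=P,img=c['img']); ims.append(c['img'])
    print(n,c['cam_to_world'][:3,3].round(2))
    for k in ['phone','rest','stand','stand_head','grip','cradle','mug','salt','jam']:
        b=ctrl.boxes_of(k,n); l=ctrl.landmark_of(k,n)
        for x in l[:3]:
            u,v=[int(round(t)) for t in x['position']]
            print(k,'L',u,v,round(x['confidence'],2),P[min(max(v,0),383),min(max(u,0),511)].round(3))
        print(k,'B',[(np.round(x['bbox']).astype(int).tolist(),round(x['confidence'],2)) for x in b[:3]])
for n,i in zip(['scene','side'],ims): cv2.imwrite(f'pics/{n}0.png',cv2.resize(i[:,:,::-1],(800,600)))
o=ctrl.observe(); print(o['eef_pos'],o['ee_rot'],ctrl.grasp_offset,R.from_quat(o['ee_rot']).as_matrix().round(3))
E
```

```text
scene [-0.04  0.86  1.05]
phone L 269 264 0.93 [0.382 0.11  0.002]
phone L 217 249 0.59 [0.522 0.16  0.025]
phone L 279 131 0.32 [ 0.553 -0.214  0.194]
phone B [([201, 218, 230, 265], 0.97), ([246, 241, 296, 275], 0.87), ([258, 123, 307, 192], 0.7)]
rest L 217 250 0.77 [0.519 0.165 0.027]
rest B [([201, 234, 234, 266], 0.82)]
stand L 274 175 0.66 [ 0.558 -0.204  0.022]
stand B [([254, 124, 306, 190], 0.81), ([202, 218, 228, 269], 0.36)]
stand_head L 277 145 0.78 [ 0.553 -0.206  0.146]
stand_head B [([265, 125, 310, 170], 0.94), ([282, 121, 310, 146], 0.55)]
grip L 278 130 0.81 [ 0.556 -0.214  0.197]
grip B [([266, 121, 310, 169], 0.75), ([256, 121, 311, 189], 0.44)]
cradle L 289 156 0.86 [ 0.508 -0.207  0.121]
cradle B [([265, 123, 309, 168], 0.59), ([122, 272, 153, 312], 0.38), ([202, 234, 236, 265], 0.16)]
mug L 292 150 0.7 [ 0.506 -0.219  0.138]
mug B [([283, 124, 306, 148], 0.72)]
salt L 212 202 0.72 [0.648 0.016 0.026]
salt B [([206, 182, 217, 206], 0.6)]
jam L 140 302 0.65 [0.569 0.417 0.043]
jam B [([122, 271, 154, 309], 0.61)]
side [-0.07  0.9   0.73]
phone L 227 248 0.93 [0.
[... 483 characters left out ...]

stand_head B [([272, 149, 306, 183], 0.85)]
grip L 279 157 0.7 [ 0.554 -0.211  0.179]
grip B [([268, 150, 306, 183], 0.73)]
cradle L 288 173 0.95 [ 0.509 -0.203  0.13 ]
cradle B [([270, 143, 304, 185], 0.66), ([214, 218, 235, 260], 0.25)]
mug L 295 181 0.59 [ 0.568 -0.384  0.005]
mug B [([285, 158, 302, 185], 0.77), ([268, 148, 307, 185], 0.5)]
salt L 224 214 0.73 [0.647 0.    0.013]
salt B [([218, 196, 229, 217], 0.55)]
jam L 151 287 0.75 [0.57  0.415 0.03 ]
jam L 224 215 0.18 [nan nan nan]
jam B [([139, 254, 160, 299], 0.93)]
[6.49960611e-01 2.79184279e-05 2.31277711e-01] [ 7.07085950e-01  7.07127610e-01 -3.12064639e-05 -3.32500311e-05] 0.0187 [[-0.  1. -0.]
 [ 1.  0.  0.]
 [ 0. -0. -1.]]
```

View pics/scene0.png

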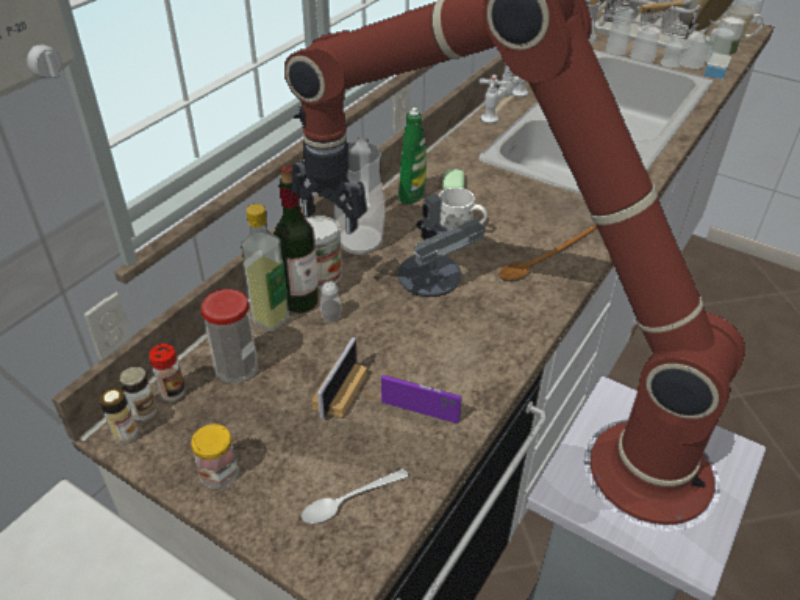

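View pics/side0.png

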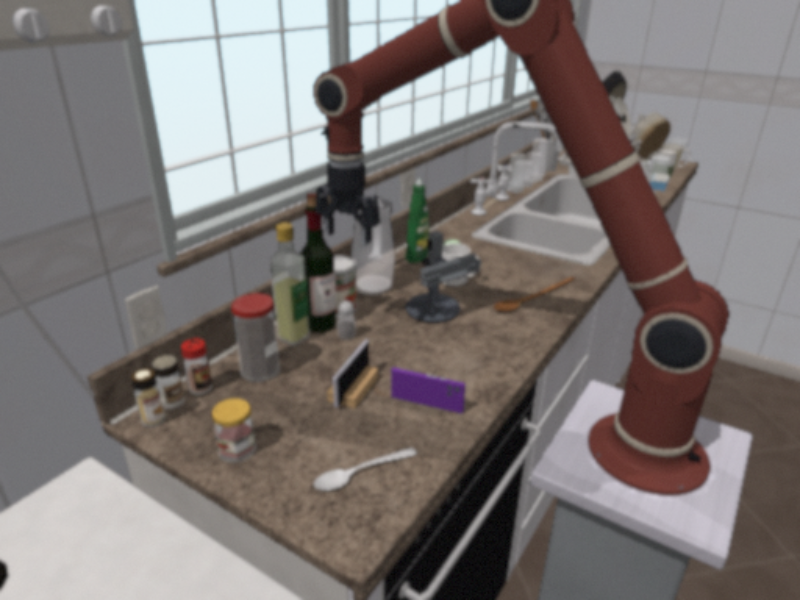

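The scene picture shows the black phone in the wooden rest at about (338,378) of the 800x600 view. The purple look-alike is at (420,398), and the stand is at (430,265) with its cradle on the robot side and the mug behind it. The side picture agrees. Next I'll fit the geometry from the depth clouds.

```bash
python3 - <<'E'
from h import *
for n in ['scene','side']:
    d=np.load(n+'.npz'); P=d['P']; I=d['img'].astype(int)
    def sel(cx,cy,r,z0,z1):
        with np.errstate(all='ignore'): m=(np.hypot(P[...,0]-cx,P[...,1]-cy)<r)&(P[...,2]>z0)&(P[...,2]<z1)
        return P[m],I[m]
    def line(p,t):
        r=cv2.minAreaRect(p[:,:2].astype(np.float32)*1000); print(n,t,len(p),np.round(r[0],0),np.round(r[1],0),round(r[2],1),'zmax',p[:,2].max().round(3))
    p,_=sel(.51,.16,.11,.035,.1); line(p,'phone')
    p,_=sel(.51,.16,.11,.017,.029); line(p,'rest')
    p,_=sel(.55,-.21,.11,.15,.22); line(p,'head'); print(p[p[:,2]>.195].mean(0).round(3),(p[:,2]>.195).sum())
    p,_=sel(.50,-.21,.13,.115,.15); line(p,'cradle'); print(np.percentile(p,[2,50,98],axis=0).round(3).tolist())
    p,_=sel(.55,-.21,.11,.008,.03); line(p,'base')
    x,y=(p[:,0],p[:,1]); A=np.c_[2*x,2*y,np.ones_like(x)]; s=np.linalg.lstsq(A,x*x+y*y,rcond=None)[0]; print('circ',s[:2],np.sqrt(s[2]+s[0]**2+s[1]**2))
E
```

```text
scene phone 560 [506. 127.] [154. 123.] 45.4 zmax 0.085
scene rest 426 [510. 130.] [160. 124.] 44.5 zmax 0.029
scene head 269 [ 547. -211.] [156.  70.] 68.7 zmax 0.208
[ 0.563 -0.216  0.202] 64
scene cradle 717 [ 513. -206.] [140. 142.] 30.3 zmax 0.15
[[0.473, -0.273, 0.116], [0.516, -0.206, 0.131], [0.594, -0.123, 0.149]]
scene base 709 [ 560. -212.] [131. 123.] 31.5 zmax 0.03
circ [ 0.56192898 -0.21420291] 0.04703427779055972
side phone 504 [491. 159.] [133. 137.] 76.7 zmax 0.081
side rest 312 [490. 160.] [129. 132.] 75.4 zmax 0.029
side head 197 [ 544. -212.] [156.  65.] 69.0 zmax 0.207
[ 0.56  -0.216  0.201] 43
side cradle 498 [ 511. -209.] [136. 140.] 29.5 zmax 0.15
[[0.471, -0.275, 0.116], [0.513, -0.208, 0.132], [0.592, -0.123, 0.149]]
side base 457 [ 561. -215.] [131. 126.] 27.5 zmax 0.03
circ [ 0.55957159 -0.2151534 ] 0.04720292307866082
```

```bash
python3 -m inch '[[[0,0,0],[0.8,-0.7,-0.5],85],[[0,0,0],[0.8,-0.7,-0.5],85],[[0,0,0],[0.8,-0.7,-0.4],85],[[0,0,0],[0.6,-0.5,0],85],[[0,0,0],[0,0,0],85],[[0,0,0],[0,0,0],85]]'
cat > ph.py <<'E'
from h import *
import sys
c=cam('wrist'); P=cloud(c); I=c['img'].astype(int); save(c,sys.argv[1])
def sel(z0,z1):
    with np.errstate(all='ignore'): m=(P[...,2]>z0)&(P[...,2]<z1)
    return m
for k in ['phone','rest']: print(k,ctrl.boxes_of(k,'wrist')[:2],ctrl.landmark_of(k,'wrist')[:2])
for z0,z1 in [(.07,.095),(.018,.03)]:
    m=sel(z0,z1).astype(np.uint8); nn,lab,st,ce=cv2.connectedComponentsWithStats(m)
    for i in range(1,nn):
        if st[i,4]>150:
            p=P[lab==i]; r=cv2.minAreaRect(p[:,:2].astype(np.float32)*1000); print(z0,st[i].tolist(),np.round(r[0],1),np.round(r[1],1),round(r[2],1),np.percentile(p[:,2],[5,50,95]).round(3),I[lab==i].mean(0).round())
E
python3 ph.py w1
```

```text
t: 2.5
eef_pos: [0.5342, 0.134, 0.2919]
ee_rot: [0.706, 0.708, 0.0, 0.0]
wrist_force: [-0.1, -1.0, -1.2]
finger_gap: 0.992
grip_force: 0.0
phone [{'bbox': [72.0, 156.4, 200.6, 202.8], 'confidence': 0.97}, {'bbox': [241.5, 76.3, 273.7, 209.9], 'confidence': 0.81}] [{'position': [260.5, 137.9], 'confidence': 0.93}]
rest [{'bbox': [225.8, 91.1, 289.8, 188.0], 'confidence': 0.68}] [{'position': [258.8, 137.0], 'confidence': 0.57}]
0.07 [406, 53, 42, 81, 800] [703.5 204.9] [78.  26.1] 89.6 [0.072 0.083 0.094] [144. 141. 136.]
0.07 [240, 77, 33, 132, 1175] [533.  149.9] [ 10.4 145.6] 11.2 [0.077 0.08  0.082] [226. 224. 227.]
0.07 [73, 167, 119, 33, 581] [388.6 106. ] [142.2   7.5] 13.4 [0.07  0.071 0.072] [181. 114. 226.]
0.07 [396, 190, 90, 89, 1455] [735.6  50.3] [125.   44.3] 64.4 [0.071 0.083 0.094] [120. 130. 109.]
0.018 [388, 58, 30, 69, 244] [703.4 205.4] [77.8 25.3] 88.6 [0.019 0.024 0.029] [138. 134. 129.]
0.018 [254, 93, 35, 90, 1759] [550.1 149.6] [ 25.5 109.7] 11.2 [0.025 0.026 0.027] [235. 208. 156.]
0.018 [226, 99, 35, 89, 1572] [514.8 142.5] [ 22.5 109.9] 11.2 [0.025 0.026 0.028] [210. 185. 142.]
0.018 [489, 146, 18, 56, 371] [839.8 106.9] [ 3.4 71.7] 0.3 [0.019 0.024 0.029] [90. 80. 71.]
0.018 [405, 178, 48, 42, 276] [747.6  82.7] [72.6 36.1] 45.7 [0.018 0.024 0.029] [158. 156. 132.]
0.018 [384, 226, 37, 36, 234] [724.1  12. ] [64.1 19. ] 50.7 [0.019 0.024 0.029] [24. 33. 17.]
0.018 [247, 340, 65, 24, 741] [ 564.4 -180. ] [100.7  38.3] 7.7 [0.018 0.019 0.02 ] [118. 123. 132.]
```

View pics/w1.png

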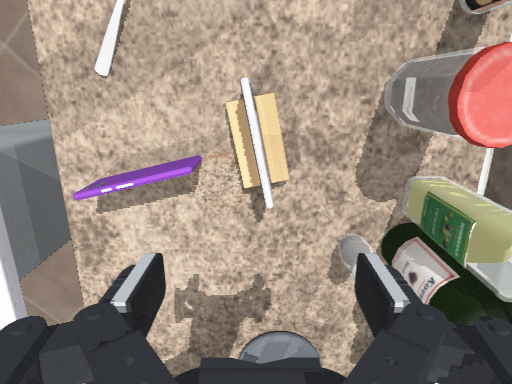

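The picture shows the phone upright in the rest, from (245,78) to (270,207). From depth its centre is (0.533, 0.150), its top is at 0.08 and its length runs 11.2° off world y. Before grasping I'll take a close look at the stand.

```bash
python3 -m inch '[[[0,0,0],[-0.9,0,-0.2],85],[[0,0,0],[-0.9,0,-0.2],85],[[0,0,0],[-0.9,0,-0.2],85],[[0,0,0],[-0.9,0,-0.2],85],[[0,0,0],[-0.9,0,-0.2],85],[[0,0,0],[-0.9,0,0],85],[[0,0,0],[-0.9,0,0],85],[[0,0,0],[-0.4,0,0],85],[[0,0,0],[0,0,0],85],[[0,0,0],[0,0,0],85]]'
python3 - <<'E'
from h import *
c=cam('wrist'); P=cloud(c); save(c,'w2'); np.savez('w2',P=P,img=c['img'])
for k in ['stand','stand_head','grip','cradle']:
    for x in ctrl.landmark_of(k,'wrist')[:2]:
        u,v=[int(t) for t in x['position']]; print(k,u,v,x['confidence'],P[v,u].round(3))
for z0,z1 in [(.2,.215),(.125,.15),(.115,.124),(.14,.158),(.135,.145)]:
    m=((P[...,2]>z0)&(P[...,2]<z1)).astype(np.uint8); nn,lab,st,ce=cv2.connectedComponentsWithStats(m)
    for i in range(1,nn):
        if st[i,4]>80:
            p=P[lab==i]; r=cv2.minAreaRect(p[:,:2].astype(np.float32)*1000); print(z0,st[i].tolist(),np.round(r[0],1),np.round(r[1],1),round(r[2],1),np.percentile(p[:,2],[5,50,95]).round(3))
E
```

```text
t: 3.75
eef_pos: [0.5345, -0.2018, 0.341]
ee_rot: [0.708, 0.707, 0.0, -0.001]
wrist_force: [0.5, 1.0, -0.1]
finger_gap: 0.994
grip_force: 0.0
stand 281 155 0.87 [ 0.563 -0.21   0.053]
grip 289 193 0.68 [ 0.561 -0.214  0.205]
cradle 294 193 0.59 [ 0.566 -0.213  0.207]
cradle 235 159 0.56 [ 0.508 -0.201  0.121]
0.2 [452, 178, 34, 82, 672] [ 722.  -235.3] [75.9 17.7] 83.6 [0.201 0.208 0.214]
0.2 [278, 183, 34, 36, 855] [ 567.2 -222.3] [29.9 26.3] 67.0 [0.202 0.206 0.208]
0.2 [477, 258, 35, 13, 270] [ 757.  -283.1] [34.5  7.5] 2.4 [0.201 0.208 0.214]
0.125 [200, 81, 74, 152, 1333] [ 507.1 -198.5] [167.8  24. ] 68.1 [0.132 0.141 0.149]
0.125 [410, 148, 85, 89, 1460] [ 734.6 -228. ] [106.   49.5] 62.6 [0.126 0.138 0.149]
0.125 [245, 158, 60, 34, 798] [ 551.7 -216.3] [34.3 63.9] 79.9 [0.127 0.147 0.148]
0.125 [474, 175, 38, 66, 923] [ 797.8 -253.1] [78.7 24.5] 72.9 [0.126 0.137 0.148]
0.125 [311, 184, 12, 12, 97] [ 599.3 -235.1] [12.2 11.2] 72.4 [0.125 0.127 0.128]
0.115 [437, 8, 75, 105, 4649] [ 758.5 -102.9] [ 76.4 100. ] 12.7 [0.115 0.116 0.119]
0.115 [210, 90, 57, 130, 1783] [ 506.9 -19
[... 339 characters left out ...]
 [167.8  69.4] 68.5 [0.142 0.149 0.155]
0.14 [237, 84, 16, 38, 123] [ 520.  -139.1] [39.   3.9] 69.6 [0.14  0.141 0.142]
0.14 [418, 153, 81, 87, 1105] [ 736.3 -228.2] [102.3  49.6] 61.2 [0.141 0.149 0.157]
0.14 [474, 175, 38, 70, 563] [ 795.1 -254.2] [80.8 25.5] 69.1 [0.141 0.148 0.157]
0.14 [200, 191, 14, 32, 94] [ 476.2 -250.6] [39.   3.9] 69.5 [0.14  0.141 0.143]
0.135 [237, 81, 37, 42, 400] [ 525.5 -136. ] [48.4 20.2] 45.1 [0.136 0.14  0.142]
0.135 [415, 151, 76, 85, 592] [ 734.3 -228.5] [103.9  47.5] 63.7 [0.136 0.14  0.145]
0.135 [474, 175, 38, 63, 406] [ 799.1 -253.2] [75.9 20.3] 73.2 [0.135 0.14  0.144]
0.135 [200, 191, 18, 41, 313] [ 477.7 -255.7] [19.  47.2] 0.3 [0.136 0.14  0.142]
```

View pics/w2.png

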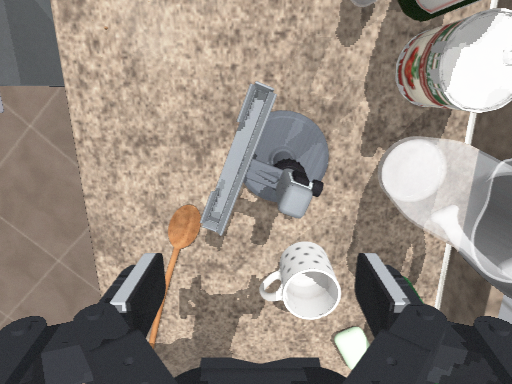

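Now the picture shows the cradle from (262,85) to (213,230) and the head block at (294,195), with the mug beside it at (308,282). The pocket centre is about (0.508, -0.199) with its floor at 0.121 and its y axis at 68.4°. The column axis is (0.567, -0.222), and the 62 mm offset between them checks out. Next I'll go back to the phone.

```bash
python3 -m inch '[[[0,0,0],[0.9,0,0],60],[[0,0,0],[0.9,0,0],50],[[0,0,0],[0.9,0,0],45],[[0,0,0],[0.9,0,0.5],45],[[0,0,0],[0.9,0,0.7],45],[[0,0,0],[0.9,0,0.7],45],[[0,0,0],[0.9,0,0.7],45],[[0,0,-0.93],[0.7,0,0.6],45],[[0,0,-0.93],[0,0,0.4],45],[[0,0,0],[0,0,0],45]]' 60
cat > st.py <<'E'
import sys
from h import *
o=ctrl.observe(); M=R.from_quat(o['ee_rot']).as_matrix(); p=np.array(o['eef_pos'])
t=np.array([float(a) for a in sys.argv[1:4]]); yaw=float(sys.argv[4])
print('t',o['t'],p.round(4),'yaw_y',np.degrees(np.arctan2(M[1,1],M[0,1])).round(2),'tilt',np.degrees(M.T@[0,0,-1]).round(2)[:2],'gap',o['finger_gap'],o['grip_force'],'F',np.round(o['wrist_force'],1))
print('shift units',(M.T@(t-p)/.05).round(3),'turnz',((np.degrees(np.arctan2(M[1,1],M[0,1]))-yaw)/6).round(3))
E
python3 st.py .533 .150 .050 11.2; python3 ph.py w3 | grep -v 0.018
```

```text
t: 5.0
eef_pos: [0.532, 0.1321, 0.1724]
ee_rot: [0.633, 0.774, -0.003, -0.002]
wrist_force: [-0.8, -0.6, -0.6]
finger_gap: 0.528
grip_force: 0.0
t 5.0 [0.532  0.1321 0.1724] yaw_y 11.41 tilt [-0.02  0.39] gap 0.5284967225905263 0.0 F [-0.8 -0.6 -0.6]
shift units [0.346 0.108 2.447] turnz 0.035
phone [{'bbox': [259.2, 66.6, 273.5, 258.5], 'confidence': 0.82}] [{'position': [268.3, 155.5], 'confidence': 0.57}, {'position': [111.2, 168.6], 'confidence': 0.56}]
rest [{'bbox': [230.6, 96.8, 299.6, 218.9], 'confidence': 0.91}] [{'position': [264.4, 154.8], 'confidence': 0.95}]
0.07 [259, 68, 15, 192, 2434] [533.3 150.2] [ 10.  144.1] 11.4 [0.077 0.08  0.082] [225. 224. 227.]
0.07 [483, 112, 29, 90, 1597] [698.7 193.6] [17.7 64.3] 17.5 [0.071 0.081 0.093] [153. 150. 145.]
0.07 [0, 180, 163, 15, 1119] [395.  107.7] [127.3   7.5] 13.8 [0.07  0.071 0.072] [183. 118. 227.]
0.07 [462, 276, 50, 69, 1697] [735.3  75.3] [58.2 20.2] 69.7 [0.071 0.083 0.094] [ 73. 102.  70.]
0.07 [371, 358, 20, 25, 351] [666.7  -2.3] [16.2 24.2] 21.5 [0.086 0.089 0.09 ] [233. 233. 233.]
```

```bash
python3 -m inch '[[[0,0,0],[0.35,0.11,0],45],[[0,0,0],[0,0,0.7],45],[[0,0,0],[0,0,0.7],45],[[0,0,0],[0,0,0.7],45],[[0,0,0],[0,0,0.3],45],[[0,0,0],[0,0,0],45],[[0,0,0],[0,0,0],45]]'; python3 st.py .5333 .1502 .050 11.3
```

```text
t: 5.95
eef_pos: [0.5378, 0.1485, 0.0563]
ee_rot: [0.636, 0.772, 0.001, 0.001]
wrist_force: [-0.4, -0.1, 0.1]
finger_gap: 0.527
grip_force: 0.0
t 5.95 [0.5378 0.1485 0.0563] yaw_y 11.08 tilt [ 0.   -0.14] gap 0.5268701441540433 0.0 F [-0.4 -0.1  0.1]
shift units [ 0.052 -0.082  0.126] turnz -0.037
```

```bash
python3 -m inch '[[[0,0,0],[0.05,-0.08,0.12],45],[[0,0,0],[0,0,0],45],[[0,0,0],[0,0,0],5],[[0,0,0],[0,0,0],5],[[0,0,0],[0,0,0],5],[[0,0,0],[0,0,0],5],[[0,0,0],[0,0,0],5]]' 60; python3 st.py .5333 .1502 .050 11.3
```

```text
t: 6.65
eef_pos: [0.5325, 0.1505, 0.0496]
ee_rot: [0.635, 0.773, 0.0, 0.0]
wrist_force: [-1.1, -0.9, 4.9]
finger_gap: 0.091
grip_force: 59.1
t 6.65 [0.5325 0.1505 0.0496] yaw_y 11.16 tilt [-0.01 -0.04] gap 0.0907146960727223 59.08528983592987 F [-1.1 -0.9  4.9]
shift units [-0.008  0.015 -0.008] turnz -0.023
```

```bash
python3 -m inch '[[[0,0,0],[0,0,-0.3],5],[[0,0,0],[0,0,-0.6],5],[[0,0,0],[0,0,-0.8],5],[[0,0,0],[0,0,-0.8],5],[[0,0,0],[0,0,-0.8],5],[[0,0,0],[0,0,-0.8],5],[[0,0,0],[0,0,-0.6],5],[[0,0,0],[0,0,-0.3],5],[[0,0,0],[0,0,0],5]]'; python3 st.py .508 -.199 .290 -21.6
```

```text
t: 7.55
eef_pos: [0.5331, 0.1506, 0.301]
ee_rot: [0.635, 0.772, 0.002, 0.001]
wrist_force: [-0.2, -0.3, -2.1]
finger_gap: 0.095
grip_force: 59.1
t 7.55 [0.5331 0.1506 0.301 ] yaw_y 11.15 tilt [-0.03 -0.25] gap 0.09476865764653548 59.14373159408569 F [-0.2 -0.3 -2.1]
shift units [-6.763 -1.846  0.207] turnz 5.459
```

```bash
python3 -m inch '[[[0,0,0],[-0.5,-0.14,0],5],[[0,0,0],[-0.84,-0.23,0],5],[[0,0,0],[-0.84,-0.23,0],5],[[0,0,0],[-0.84,-0.23,0],5],[[0,0,0],[-0.84,-0.23,0],5],[[0,0,0],[-0.84,-0.23,0],5],[[0,0,0],[-0.84,-0.23,0],5],[[0,0,0],[-0.7,-0.19,0],5],[[0,0,0],[-0.5,-0.13,0],5],[[0,0,0],[0,0,0],5]]'; python3 -m inch '[[[0,0,0.9],[0,0,0],5],[[0,0,0.9],[0,0,0],5],[[0,0,0.9],[0,0,0],5],[[0,0,0.9],[0,0,0],5],[[0,0,0.9],[0,0,0],5],[[0,0,0.9],[0,0,0],5],[[0,0,0],[0,0,0],5],[[0,0,0],[0,0,0],5]]';  python3 st.py .508 -.199 .290 -21.6
```

```text
t: 8.55
eef_pos: [0.5045, -0.2038, 0.2966]
ee_rot: [0.639, 0.77, -0.003, -0.001]
wrist_force: [-0.2, -0.4, -2.1]
finger_gap: 0.097
grip_force: 59.1
t: 9.35
eef_pos: [0.5067, -0.1972, 0.2978]
ee_rot: [0.824, 0.566, -0.001, -0.001]
wrist_force: [-0.2, -0.1, -2.6]
finger_gap: 0.094
grip_force: 59.1
t 9.35 [ 0.5067 -0.1972  0.2978] yaw_y -21.07 tilt [-0.01  0.15] gap 0.09359795405929221 59.119160771369934 F [-0.2 -0.1 -2.6]
shift units [-0.025  0.037  0.157] turnz 0.088
```

```bash
python3 -m inch '[[[0,0,0.09],[-0.03,0.04,0],5],[[0,0,0],[0,0,0.4],5],[[0,0,0],[0,0,0.6],5],[[0,0,0],[0,0,0.5],5],[[0,0,0],[0,0,0.25],5],[[0,0,0],[0,0,0],5],[[0,0,0],[0,0,0],5],[[0,0,0],[0,0,0],5]]'; python3 st.py .508 -.199 .161 -21.6
python3 - <<'E'
from h import *
c=cam('wrist'); P=cloud(c); save(c,'w4')
T=np.eye(3); a=np.radians(68.4); X=np.array([np.sin(a),-np.cos(a)]); Y=np.array([np.cos(a),np.sin(a)])
q=P[...,:2]-[.508,-.199]; s=q@X; l=q@Y
def st(m,t): print(t,m.sum(),*(np.percentile(v[m],[1,50,99]).round(4) for v in (s,l,P[...,2])) if m.sum()>20 else '')
with np.errstate(all='ignore'):
    st((abs(l)<.1)&(abs(s)<.015)&(P[...,2]>.165)&(P[...,2]<.26),'phone')
    st((abs(l)<.1)&(abs(s)<.02)&(P[...,2]>.11)&(P[...,2]<.125),'floor')
    st((abs(l)<.1)&(abs(s)<.03)&(P[...,2]>.13)&(P[...,2]<.157),'lips')
c=cam('scene'); P=cloud(c); cv2.imwrite('pics/s4.png',cv2.resize(c['img'][60:220,200:380,::-1],(720,640)[:1]+(640,),interpolation=cv2.INTER_CUBIC)[:600])
E
```

```text
t: 10.15
eef_pos: [0.5093, -0.2006, 0.2127]
ee_rot: [0.828, 0.561, 0.001, 0.001]
wrist_force: [-0.6, 0.1, -2.6]
finger_gap: 0.094
grip_force: 59.1
t 10.15 [ 0.5093 -0.2006  0.2127] yaw_y -21.77 tilt [-0.01 -0.14] gap 0.09381629189324041 59.075642824172974 F [-0.6  0.1 -2.6]
shift units [ 0.02  -0.039  1.034] turnz -0.028
phone 9253 [-0.0137  0.0026  0.0136] [-0.0331  0.0112  0.0711] [0.2192 0.2435 0.2595]
floor 498 [-0.0092 -0.0073  0.0076] [-0.0343  0.0267  0.0757] [0.1194 0.1211 0.1233]
lips 2993 [-0.0121  0.0124  0.0293] [-0.017   0.0507  0.084 ] [0.1328 0.1472 0.1555]
```

View pics/w4.png

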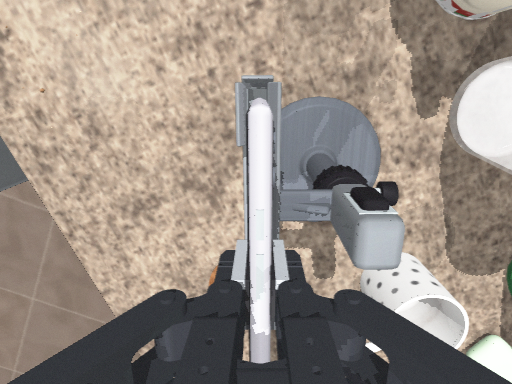

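View pics/s4.png

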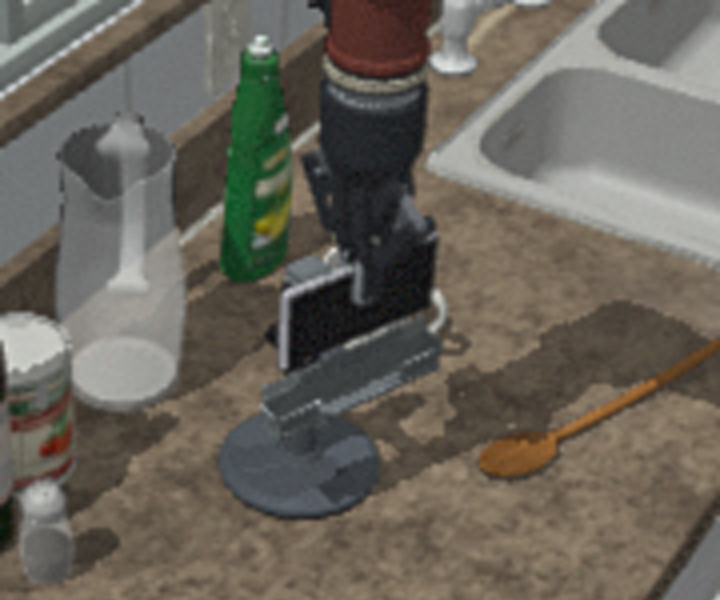

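The wrist picture shows the phone (248–272, y≈100) lined up between the cradle lips (243–279). The scene crop shows it above the pocket and parallel to it. Next I'll correct slightly and lower it.

```bash
python3 -m inch '[[[0,0,0],[0.02,-0.04,0],5],[[0,0,0],[0,0,0.2],5],[[0,0,0],[0,0,0.2],5],[[0,0,0],[0,0,0.1],5],[[0,0,0],[0,0,0],5],[[0,0,0],[0,0,0],5]]'; python3 st.py .508 -.199 .161 -21.6
```

```text
t: 10.85
eef_pos: [0.5069, -0.1986, 0.1863]
ee_rot: [0.828, 0.561, -0.0, -0.0]
wrist_force: [0.0, -0.6, -1.4]
finger_gap: 0.097
grip_force: 59.1
t 10.85 [ 0.5069 -0.1986  0.1863] yaw_y -21.78 tilt [0.01 0.03] gap 0.0971869215621102 59.075708985328674 F [ 0.  -0.6 -1.4]
shift units [-0.     0.023  0.506] turnz -0.03
```

```bash
python3 -m inch '[[[0,0,0],[0,0.02,0.12],5],[[0,0,0],[0,0,0.12],5],[[0,0,0],[0,0,0.1],5],[[0,0,0],[0,0,0.06],5],[[0,0,0],[0,0,0.05],5],[[0,0,0],[0,0,0],5],[[0,0,0],[0,0,0],5]]'; python3 st.py .508 -.199 .161 -21.6
```

```text
t: 11.55
eef_pos: [0.5079, -0.1989, 0.1641]
ee_rot: [0.828, 0.561, -0.0, -0.0]
wrist_force: [-0.4, 0.6, -1.3]
finger_gap: 0.094
grip_force: 59.1
t 11.55 [ 0.5079 -0.1989  0.1641] yaw_y -21.78 tilt [0. 0.] gap 0.09380897382336263 59.08844590187073 F [-0.4  0.6 -1.3]
shift units [-0.001  0.003  0.063] turnz -0.03
```

```bash
python3 -m inch '[[[0,0,0],[0,0,0.03],5],[[0,0,0],[0,0,0.03],5],[[0,0,0],[0,0,0],5],[[0,0,0],[0,0,0],5]]'; python3 -m inch '[[[0,0,0],[0,0,0.03],5],[[0,0,0],[0,0,0],5],[[0,0,0],[0,0,0],5]]'
```

```text
t: 11.95
eef_pos: [0.5079, -0.1989, 0.1611]
ee_rot: [0.828, 0.561, -0.0, -0.0]
wrist_force: [-0.9, 0.7, -1.7]
finger_gap: 0.092
grip_force: 59.1
t: 12.25
eef_pos: [0.508, -0.1989, 0.1596]
ee_rot: [0.828, 0.561, 0.0, 0.0]
wrist_force: [0.1, -0.6, -0.6]
finger_gap: 0.092
grip_force: 59.2
```

```bash
python3 -m inch '[[[0,0,0],[0,0,0.03],5],[[0,0,0],[0,0,0],5],[[0,0,0],[0,0,0],5]]';  python3 st.py .508 -.199 .161 -21.6
```

```text
t: 12.55
eef_pos: [0.508, -0.1989, 0.1595]
ee_rot: [0.828, 0.561, 0.0, 0.0]
wrist_force: [-2.1, 1.8, 7.0]
finger_gap: 0.096
grip_force: 60.4
t 12.55 [ 0.508  -0.1989  0.1595] yaw_y -21.78 tilt [-0.02 -0.04] gap 0.0961941520980349 60.40481686592102 F [-2.1  1.8  7. ]
shift units [-0.001  0.    -0.03 ] turnz -0.03
```

Contact with the floor shows 8 N upward at the expected height. Opening moderately, to 30 mm, because there's a finger in the gap behind the phone.

```bash
python3 -m inch '[[[0,0,0],[0,0,-0.02],12],[[0,0,0],[0,0,0],20],[[0,0,0],[0,0,0],28],[[0,0,0],[0,0,0],28],[[0,0,0],[0,0,0],28],[[0,0,0],[0,0,0],28]]';python3 -m inch '[[[0,0,0],[0,0,-0.3],28],[[0,0,0],[0,0,-0.6],28],[[0,0,0],[0,0,-0.8],28],[[0,0,0],[0,0,-0.7],28],[[0,0,0],[0,0,-0.3],45],[[0,0,0],[0,0,0],60]]'
python3 - <<'E'
from h import *
c=cam('wrist'); P=cloud(c); save(c,'w5'); np.savez('w5',P=P)
a=np.radians(68.4); X=np.array([np.sin(a),-np.cos(a)]); Y=np.array([np.cos(a),np.sin(a)])
q=P[...,:2]-[.508,-.199]; s=q@X; l=q@Y
with np.errstate(all='ignore'):
  for t,m in [('phone',(abs(l)<.1)&(abs(s)<.02)&(P[...,2]>.18)&(P[...,2]<.21)),('head',(abs(l)<.04)&(s>.03)&(s<.1)&(P[...,2]>.2)&(P[...,2]<.212))]:
    p=P[m]; r=cv2.minAreaRect(p[:,:2].astype(np.float32)*1000); print(t,len(p),np.round(r[0],1),np.round(r[1],1),round(r[2],1),np.percentile(p[:,2],[5,50,95]).round(4),np.percentile(l[m],[1,99]).round(4))
E
python3 st.py .567 -.222 .30 68.4
```

```text
t: 13.15
eef_pos: [0.5079, -0.1989, 0.159]
ee_rot: [0.828, 0.561, -0.0, -0.0]
wrist_force: [0.5, 0.6, 0.2]
finger_gap: 0.33
grip_force: 0.0
t: 13.75
eef_pos: [0.5092, -0.1995, 0.2968]
ee_rot: [0.828, 0.561, 0.002, 0.002]
wrist_force: [0.1, -0.4, 0.3]
finger_gap: 0.657
grip_force: 0.0
phone 2090 [ 509.1 -198.5] [144.4   9.9] 68.2 [0.1872 0.1902 0.1919] [-0.0687  0.071 ]
head 1231 [ 567.4 -221.7] [29.  26.3] 68.5 [0.2018 0.2063 0.2077] [-0.0129  0.015 ]
t 13.8 [ 0.5081 -0.199   0.2947] yaw_y -21.78 tilt [-0.01 -0.11] gap 0.7036889905647106 0.0 F [-0.1  0.1 -0.9]
shift units [ 0.01   1.264 -0.104] turnz -15.03
```

View pics/w5.png

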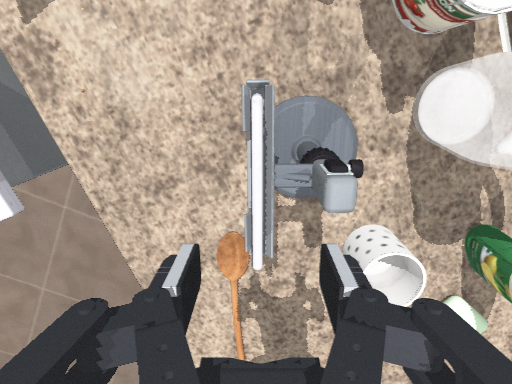

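The phone is seated: its top is at 0.190, it sits 62.8 mm from the column axis and it is centred along the pocket. In the picture it runs from (258,95) to (258,268) inside the cradle, and the grip head is at (338,185). Next I'll move over the head and turn 90°.

```bash
python3 -m inch '[[[0,0,0],[0,0.4,0],60],[[0,0,0],[0,0.5,0],60],[[0,0,0],[0,0.36,0],60],[[0,0,-1],[0,0,0],60],[[0,0,-1],[0,0,0],60],[[0,0,-1],[0,0,0],60],[[0,0,-1],[0,0,0],60],[[0,0,-1],[0,0,0],60],[[0,0,-1],[0,0,0],60],[[0,0,-1],[0,0,0],60]]'; python3 -m inch '[[[0,0,-1],[0,0,0],60],[[0,0,-1],[0,0,0],60],[[0,0,-1],[0,0,0],60],[[0,0,-1],[0,0,0],60],[[0,0,-1],[0,0,0],60],[[0,0,-1],[0,0,0],60],[[0,0,-1],[0,0,0],60],[[0,0,-1],[0,0,0],60],[[0,0,0],[0,0,0],60],[[0,0,0],[0,0,0],60]]'; python3 st.py .5675 -.221 .157 68.4
```

```text
t: 14.8
eef_pos: [0.5654, -0.2218, 0.2915]
ee_rot: [0.57, 0.822, -0.001, -0.002]
wrist_force: [-0.4, -0.8, -0.0]
finger_gap: 0.701
grip_force: 0.0
t: 15.8
eef_pos: [0.5658, -0.2221, 0.2925]
ee_rot: [0.19, 0.982, 0.0, -0.002]
wrist_force: [-0.0, 0.3, 0.5]
finger_gap: 0.704
grip_force: 0.0
t 15.8 [ 0.5658 -0.2221  0.2925] yaw_y 68.1 tilt [-0.18 -0.01] gap 0.7042936865807153 0.0 F [-0.   0.3  0.5]
shift units [-0.032  0.033  2.709] turnz -0.05
```

```bash
python3 -m inch '[[[0,0,-0.05],[-0.03,0.03,0],60],[[0,0,0],[0,0,0.4],60],[[0,0,0],[0,0,0.6],60],[[0,0,0],[0,0,0.6],60],[[0,0,0],[0,0,0.6],60],[[0,0,0],[0,0,0.35],60],[[0,0,0],[0,0,0.15],60],[[0,0,0],[0,0,0],60],[[0,0,0],[0,0,0],60],[[0,0,0],[0,0,0],60]]'; python3 st.py .5675 -.221 .157 68.4
```

```text
t: 16.8
eef_pos: [0.5693, -0.2217, 0.1605]
ee_rot: [0.186, 0.982, -0.0, 0.001]
wrist_force: [-0.5, 1.0, 0.7]
finger_gap: 0.703
grip_force: 0.0
t 16.8 [ 0.5693 -0.2217  0.1605] yaw_y 68.51 tilt [ 0.16 -0.01] gap 0.7034676613644226 0.0 F [-0.5  1.   0.7]
shift units [ 0.039 -0.001  0.07 ] turnz 0.019
```

```bash
python3 -m inch '[[[0,0,0],[0.03,0,0.06],60],[[0,0,0],[0,0,0],60],[[0,0,0],[0,0,0],45],[[0,0,0],[0,0,0],25],[[0,0,0],[0,0,0],20],[[0,0,0],[0,0,0],20],[[0,0,0],[0,0,0],20],[[0,0,0],[0,0,0],20]]' 60; python3 st.py .5675 -.221 .157 68.4
```

```text
t: 17.6
eef_pos: [0.5669, -0.2217, 0.157]
ee_rot: [0.187, 0.982, -0.0, 0.0]
wrist_force: [-3.1, -2.3, 5.8]
finger_gap: 0.349
grip_force: 60.5
t 17.6 [ 0.5669 -0.2217  0.157 ] yaw_y 68.46 tilt [0.05 0.03] gap 0.34941619377884453 60.51764488220215 F [-3.1 -2.3  5.8]
shift units [-0.006  0.017 -0.001] turnz 0.01
```

Opening is about 30 mm, so the button is fully pressed. Drawing up gently.

```bash
python3 -m inch '[[[0,0,0],[0,0,-0.05],20],[[0,0,0],[0,0,-0.1],20],[[0,0,0],[0,0,-0.12],20],[[0,0,0],[0,0,-0.12],20],[[0,0,0],[0,0,-0.12],20],[[0,0,0],[0,0,-0.12],20],[[0,0,0],[0,0,-0.12],20],[[0,0,0],[0,0,-0.1],20],[[0,0,0],[0,0,-0.1],20],[[0,0,0],[0,0,0],20]]';python3 st.py .5675 -.221 .257 68.4
```

```text
t: 18.6
eef_pos: [0.5668, -0.2213, 0.2045]
ee_rot: [0.187, 0.982, -0.0, 0.0]
wrist_force: [-1.5, -4.1, -3.0]
finger_gap: 0.346
grip_force: 59.9
t 18.6 [ 0.5668 -0.2213  0.2045] yaw_y 68.5 tilt [0.02 0.04] gap 0.34569571391215553 59.92708057165146 F [-1.5 -4.1 -3. ]
shift units [-0.011  0.011 -1.049] turnz 0.016
```

```bash
python3 -m inch '[[[0,0,0],[0,0,-0.05],20],[[0,0,0],[0,0,-0.1],20],[[0,0,0],[0,0,-0.12],20],[[0,0,0],[0,0,-0.12],20],[[0,0,0],[0,0,-0.12],20],[[0,0,0],[0,0,-0.12],20],[[0,0,0],[0,0,-0.12],20],[[0,0,0],[0,0,-0.1],20],[[0,0,0],[0,0,-0.05],20],[[0,0,0],[0,0,0],20]]';python3 -m inch '[[[0,0,0],[0,0,-0.04],20],[[0,0,0],[0,0,-0.04],20],[[0,0,0],[0,0,0],20],[[0,0,0],[0,0,0],20]]';python3 st.py .5675 -.221 .257 68.4
```

```text
t: 19.6
eef_pos: [0.5667, -0.2213, 0.2477]
ee_rot: [0.186, 0.982, -0.0, -0.0]
wrist_force: [-0.0, -5.5, -6.3]
finger_gap: 0.34
grip_force: 60.3
t: 20.0
eef_pos: [0.5666, -0.2213, 0.2514]
ee_rot: [0.186, 0.982, -0.0, -0.001]
wrist_force: [0.8, -4.7, -8.1]
finger_gap: 0.346
grip_force: 60.2
t 20.0 [ 0.5666 -0.2213  0.2514] yaw_y 68.52 tilt [-0.07  0.04] gap 0.3456937257910438 60.15466421842575 F [ 0.8 -4.7 -8.1]
shift units [-0.014  0.011 -0.112] turnz 0.019
```

```bash
for i in 1; do python3 -m inch '[[[0,0,0],[0,0,-0.05],20],[[0,0,0],[0,0,-0.05],20],[[0,0,0],[0,0,0],20],[[0,0,0],[0,0,0],20]]'; done; python3 -m inch '[[[0,0,0],[0,0,-0.04],20],[[0,0,0],[0,0,0],20],[[0,0,0],[0,0,0],20]]'
```

```text
t: 20.4
eef_pos: [0.5667, -0.2212, 0.2565]
ee_rot: [0.186, 0.982, -0.0, -0.001]
wrist_force: [1.3, -5.4, -6.7]
finger_gap: 0.341
grip_force: 60.2
t: 20.7
eef_pos: [0.5666, -0.2212, 0.2572]
ee_rot: [0.186, 0.982, -0.0, -0.001]
wrist_force: [1.5, -4.9, -12.1]
finger_gap: 0.346
grip_force: 61.8
```

```bash
python3 -m inch '[[[0,0,0],[0,0,0],20],[[0,0,0],[0,0,0],20],[[0,0,0],[0,0,0],20]]'; python3 - <<'E'
from h import *
a=np.radians(68.4); X=np.array([np.sin(a),-np.cos(a)]); Y=np.array([np.cos(a),np.sin(a)])
c=cam('wrist'); save(c,'w6')
c=cam('scene'); P=cloud(c); q=P[...,:2]-[.508,-.199]; s=q@X; l=q@Y
with np.errstate(all='ignore'): m=(abs(l)<.1)&(abs(s)<.02)&(P[...,2]>.2)&(P[...,2]<.33)
print(m.sum(),np.percentile(P[m][:,2],[1,50,99]).round(4),np.percentile(l[m],[1,99]).round(3))
cv2.imwrite('pics/s6.png',cv2.resize(c['img'][60:210,200:400,::-1],(800,600),interpolation=cv2.INTER_CUBIC))
E
```

```text
t: 21.0
eef_pos: [0.5665, -0.2213, 0.2572]
ee_rot: [0.186, 0.982, -0.0, -0.001]
wrist_force: [2.0, -5.2, -12.3]
finger_gap: 0.343
grip_force: 61.8
1016 [0.2152 0.2497 0.2903] [-0.079  0.081]
```

View pics/s6.png

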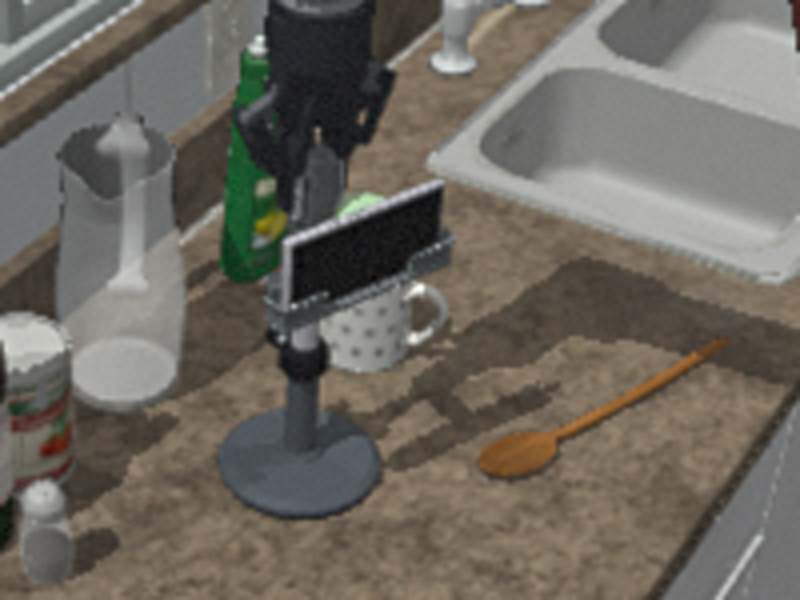

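The picture shows the column fully drawn out, with the phone seated in the cradle from (290,270) to (440,215) and its top at 0.290. The gripper is holding the head, and the mug is undisturbed at (365,325). Handing in.

```bash
python3 -c "from bench import ctrl; print(ctrl.job_done())"
```

```text
the job is handed in; nothing more can be done
None
```

The phone is seated in the cradle and released, the column is drawn out to its second stop, and the gripper is holding it there with the button squeezed; the job was handed in at about 21 s, but it returned no verdict.

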